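# Spread the snap ring over the shaker's axle

## Task

Swing the shaker's guard door wide open, to about square. Then take the circlip pliers from their rest by the handles, squeeze them to spread the snap ring on their tips, and lower the spread ring level over the axle stub, down into its groove so that it lies on or just above the pulley, without leaning on it. Finish while still holding the pliers there, squeezed with the ring spread, and leave the other things on the table where they are.

Things in the scene. Friction and masses are not known exactly. Their poses are not given: they have to be found in the camera images.
- drive: cream plate shaker, fixed to the table, 262 mm long (x) x 164 mm wide (y), 95 mm high (119 mm with the white well tray on its rear half). Its front half is a bay, open at the top, with side walls at y = +-72 to 82 mm and a guard door across its front. The axle stub stands upright in the bay. Origin: on the axle's axis, on the table surface; x points from the door to the rear of the machine, y to the left, z up.
- axle_groove (a point): centre of the lower edge of the groove in the steel axle stub, level with the flat top face of the pulley (64 mm across) on which the stub stands, 55 mm above the table; axes as drive. The groove is 25 mm across and 7 mm high; above it the axle is 30 mm across for 16 mm, then tapers over 9 mm to 18 mm across at its tip.
- axle_top (a point): tip of the axle stub, 87 mm above the table (32 mm above axle_groove); axes as drive.
- door (a joint): guard door, rad: 0 closed, 1.57 square open, stops at 1.9. Hinged on its left (+y) edge on an upright axis; its free (-y) edge swings out towards the robot (clockwise seen from above). Light friction; stays where it is left.
- door_handle (a point): grip point on the door's handle: an upright steel bar 11 mm thick, 68 mm tall in all (from 29 to 98 mm above the table), 35 mm in front of the door's outer face; this point is 77 mm above the table, and the stays that join the bar to the door are at 38 and 62 mm. Axes turn with the door: x points from the handle to the door, y along the door to its hinge, z up.
- door_hinge (a point): point on the door's hinge axis, 77 mm above the table; the handle bar is 124 mm along -y and 41 mm along -x of the door's axes from it. The door panel is 12 mm thick, 144 mm wide, from 18 to 95 mm above the table.
- rest: grey pliers rest, fixed to the table, 150 x 100 mm, base plate 6 mm thick. Two blocks 34 mm high carry the pliers under the pivot (62 mm ahead in x of the origin) and under the handle ends (42 mm behind it, with 6 mm lips beyond the handles). Origin on the table below the place to grip the handles; x points towards the pliers' ring.
- pliers: circlip pliers, about 210 mm long and 0.25 kg, lying level on the rest with the snap ring hooked on their tips (it stays on them for good). Origin on the pivot axis at the underside; x points to the ring, z up. The two levers are sprung apart; squeezing the handles together spreads the ring.
- pliers_grip (a point): midway between the two handles at the place to grip them, 62 mm behind the pivot and 133 mm behind ring_center; axes as pliers. The handles are 16 mm high (this point is half-way up, 8 mm above the underside, 42 mm above the table on the rest), 8 mm thick, and run from 40 to 112 mm behind the pivot. Over their outsides they measure 58 mm relaxed and 34 mm fully squeezed, where they lie parallel and meet a stop; this takes about 10 N.
- ring_center (a point): centre of the snap ring in the level of its underside, which is also the level of the underside of the pliers: the place where the axle's axis should pass while the ring is spread; axes as pliers. Dark steel ring, 45 mm across outside, 4 mm thick, opening towards the pliers; its two inner teeth stand 26 mm apart when relaxed (too narrow for the 30 mm axle) and about 34 mm fully spread, leaving about 2.5 mm all round.
- jaw_a (a joint): angle of one lever of the pliers, rad: 0 relaxed, 0.19 fully squeezed (ring fully spread); the other lever mirrors it. The ring passes the axle from about 0.15 up.
- jar: amber jar with a red lid, 80 mm across, 160 mm tall. A bystander, to be left alone; origin at the centre of its underside.
- beaker: small glass beaker, 52 mm across, 60 mm tall. A bystander, to be left alone; origin at the centre of its underside.
- pen: blue pen, 10 mm thick, 140 mm long, lying along its x. A bystander, to be left alone; origin at its lower side, mid-length.
- screwdriver: screwdriver with black handle, 170 mm long, lying. A bystander, to be left alone; origin at its lower side.
- dish: shallow glass dish, 90 mm across, 16 mm tall. A bystander, to be left alone; origin at the centre of its underside.
- carton: cardboard carton, 70 x 110 x 45 mm. A bystander, to be left alone; origin at the centre of its underside.

How it is judged:
By the outcome, as a careful person would: the job done as asked, in the order asked, and still so for the second after the job is handed in, while the arm keeps its last pose, push and grip.
It also fails if it takes over 61 s, if anything falls off the work surface, if the arm or the gripper's body presses on something with over 40 N, if the wrist force passes 120 N, or if a joint passes its speed limit or range.

## Robot

A 7-joint arm with a two-finger parallel gripper is mounted at the origin on the work surface. World frame = base frame: x ahead of the robot, y to its left, z up, the work surface at z = 0. Lengths are in m, angles in rad, forces in N, time in s.
With the tool pointing down it reaches from about 0.425 to 0.925 m from the base axis. Payload 6.8 kg.
Tool frame: the origin (TCP) lies midway between the tips of the shut fingers; the grasp point (between the pads) lies 19 mm behind it; z points along the fingers, y is the line along which they close (so a half turn about z gives the same grasp; the last joint's range is limited). The gripper opens to 85 mm and grips with 20 to 120 N. Pads are 22 mm wide; open, the fingers measure 114 mm over their backs; the gripper's body (76 mm by 85 mm) begins 54 mm behind the grasp point. The pads swing forward as they close: fully open they stand 13 mm farther back than shut.
Start: joints at [1.222, 0.477, 0.022, 1.555, -0.011, 1.109, -0.083], TCP at [0.161, -0.656, 0.196] pointing down, gripper open.
Joint ranges: [-2.96, 2.96], [-0.34, 2.1], [-1.41, 1.46], [0.24, 2.44], [-1.37, 4.51], [0.17, 1.92], [-2.96, 2.96]. Speed limits (rad/s): [2.39, 2.39, 3.14, 3.14, 3.14, 3.14, 3.14].

## Interface

Orientations are given as a rotation vector (axis times angle).
In Python, from bench import r gives the robot as it stands. The module is installed in compiled form; this text tells all that it offers.
- The arm moves only by the tool apply_moves, never from a script. Its argument "rows" is a list of rows, each a list of 6 numbers: the shift along the tool's x, y, z scaled (see below), then the turn, a rotation vector about the tool's x, y, z scaled (see below). A call has 1 to 5 rows; each row is the pose to reach, as a shift and turn from the pose commanded when the call began, along the tool's axes at that moment; what a row does not reach only later rows make up. The controller multiplies each number of a shift by 0.25 m and each number of a turn by 90 degrees. A row lasts 1/8 s, in which the tool goes at most 62.5 mm and 10.7 degrees, less where a joint would pass 70% of its speed; a pose out of reach is approached as far as the arm can. A call with a number of a shift or a turn outside -1 to 1 is refused whole. A call with a gripper value outside its range is refused whole. "claw" is the opening, from 0 (shut) to 1 (fully open), set as the call begins (left out, the last holds). The fingers move at their own pace and stop on an object; "newtons" is the grip in N (left out, the last holds). Time passes only in rows, so rows that repeat a pose let the fingers close. It gives the time, the measured TCP pose, the force, the opening and the grip force at its end, in the units of the state.
- r.get_obs(): the state, without advancing time (a new reading comes with each control period).
- r.grab_frame(name): name is "side" or "top"; returns a dict with "pixels" (480x640x3 uint8, red, green, blue), "intrinsics" (3x3 intrinsics, pixels), "eye" and "attitude" of the camera in the world. Camera axes: x right, y up, looking along -z (the intrinsics and any distortion apply to the point x, -y, -z); pixel columns grow to the right and rows downward; lengths in m; the calibration is good to about 2 mm. A picture is of the moment at which its call begins. There is no depth.
- r.hand_in(): hands the job in; it is judged then, once.
Trained networks look in a picture, given as the dict that the camera call returned (one of the last four; its "shot" number tells which), for a name from the list of things; names that differ only in an ending like _2 or _b are one class to them, and where a whole thing is asked for, a point or a joint stands for the part that bears it (a point fixed in the world has none). Each returns a list of dicts, best first, with "conf" (0 to 1); they miss things now and then, are a little off and sometimes report something else, mostly with a low value. They report only what shows in the picture. A call takes as long as a camera call.
- r.search_frame(picture, thing): "rect" ([left, top, width, height] in pixels, round what is visible of it).
- r.outline_of(picture, thing): "pixels" (480x640 bool, what is visible of it) and "rect" ([left, top, width, height] in pixels, round what is visible of it).
- r.landmark_of(picture, thing): "point" ([column, row] in pixels: a listed point, or the origin of a listed thing).
The state is a dict: "clock": time; "joints": joint angles; "qvel": joint speeds; "tau": joint torques, N m; "tcp_pos": TCP position; "orientation": TCP orientation; "contact_force": force on the tool from outside, world axes, zero at the start; "moment": the same for the moment, N m; "grip_width": finger opening in m; "gripper_force": force on a finger pad.
Only numpy, scipy, OpenCV 4.12 (cv2) and the standard library are available. Lean on these libraries where they do the work, as an engineer would, in place of code of your own. Each camera call takes 0.05 s, during which the arm holds its last target. There are 200 camera calls.

## Working session

There is one attempt and no reset: what is moved stays moved. The work goes in short steps, Python scripts to look and compute and a tool call to move; the robot and the scene stay as the last step left them, time stands still between calls to the robot, and variables do not carry over. Pictures are saved under pics/ and viewed, at most 10 in all, crops included, and the job is handed in when it is done.

Besides the shell and the picture viewer there is one more tool, called after "Emit:" as name(argument=value, ...) on one line, values as JSON. apply_moves: Moves the arm, as the interface text tells. Its arguments: {"type":"object","properties":{"rows":{"type":"array","items":{"type":"array","items":{"type":"number"}}},"claw":{"type":"number"},"newtons":{"type":"number"}},"required":["rows"]}

```bash
mkdir -p pics; cat > h.py <<'E'
import numpy as np, cv2
from scipy.spatial.transform import Rotation as R
from bench import r
def rot(a):
    a=np.array(a,float)
    return a if a.shape==(3,3) else (R.from_rotvec(a).as_matrix() if a.size==3 else R.from_quat(a).as_matrix())
def ray(p,px):
    K=np.array(p["intrinsics"]); d=np.linalg.inv(K)@[px[0],px[1],1]
    d=rot(p["attitude"])@np.array([d[0],-d[1],-d[2]]); return np.array(p["eye"]),d
def atz(p,px,z):
    e,d=ray(p,px); return e+d*(z-e[2])/d[2]
def proj(p,X):
    c=rot(p["attitude"]).T@(np.array(X)-p["eye"]); c=np.array([c[0],-c[1],-c[2]]); q=np.array(p["intrinsics"])@c; return q[:2]/q[2]
def tri(a,pa,b,pb):
    A=np.zeros((3,3));B=np.zeros(3)
    for p,x in((a,pa),(b,pb)):
        e,d=ray(p,x); d/=np.linalg.norm(d); M=np.eye(3)-np.outer(d,d); A+=M;B+=M@e
    return np.linalg.solve(A,B)
def lm(p,n):
    l=r.landmark_of(p,n); return (np.array(l[0]["point"]),l[0]["conf"]) if l else (None,0)
E
python3 - <<'E'
from h import *
np.set_printoptions(precision=4,suppress=True)
P={n:r.grab_frame(n) for n in("top","side")}
for n,p in P.items():
    cv2.imwrite(f"pics/{n}0.png",p["pixels"][:,:,::-1]); print(n,[ (k,np.array(v).tolist()) for k,v in p.items() if k!="pixels"])
Z=dict(axle_groove=.055,axle_top=.087,door_handle=.077,door_hinge=.077,rest=0,pliers=.034,pliers_grip=.042,ring_center=.034,drive=0,jar=0,beaker=0,pen=0,screwdriver=0,dish=0,carton=0)
for n,z in Z.items():
    a,ca=lm(P["top"],n);b,cb=lm(P["side"],n)
    print(n,z,"top",None if a is None else (a,ca,atz(P["top"],a,z)[:2]),"side",None if b is None else (b,cb,atz(P["side"],b,z)[:2]), None if a is None or b is None else tri(P["top"],a,P["side"],b))
o=r.get_obs();print(o)
E
```

```text
top [('intrinsics', [[546.4156576707397, 0.0, 324.26326971101486], [0.0, 546.4156576707397, 240.53952838216995], [0.0, 0.0, 1.0]]), ('eye', [0.4910156162196436, -0.00692590307518714, 1.6193074822351488]), ('attitude', [0.060021872093484044, -0.04609611873059251, -1.54523476526436]), ('shot', 1)]
side [('intrinsics', [[529.9187508437662, 0.0, 309.06509987582945], [0.0, 529.9187508437662, 237.57483368651205], [0.0, 0.0, 1.0]]), ('eye', [0.46306946791186526, -0.8600525874800529, 0.8813200387446185]), ('attitude', [0.8381825066757791, -0.06538749913044783, -0.09390309630311756]), ('shot', 2)]
axle_groove 0.055 top (array([302.5, 218.1]), 0.69, array([0.6602, 0.0726])) side (array([341.7, 225.5]), 0.92, array([0.6635, 0.0915])) [0.6589 0.0717 0.0723]
axle_top 0.087 top (array([300.8, 214.8]), 0.86, array([0.666, 0.076])) side (array([344.2, 221.1]), 0.84, array([0.664 , 0.0698])) [0.6661 0.0764 0.0814]
door_handle 0.077 top (array([312.2, 269.1]), 0.79, array([0.514 , 0.0401])) side (array([279.3, 237.7]), 0.93, array([0.5101, 0.036 ])) [0.5122 0.0403 0.0732]
door_hinge 0.077 top (array([
[... 1680 characters left out ...]
[ 0.7451 -0.1791  0.0075]
carton 0 top (array([210.9, 207.9]), 0.59, array([0.6901, 0.3499])) side (array([335. , 182.1]), 0.66, array([0.6872, 0.3433])) [ 0.6898  0.3513 -0.0059]
{'clock': 1.6, 'joints': array([ 1.2219,  0.477 ,  0.0224,  1.5554, -0.0115,  1.1093, -0.0831]), 'qvel': array([ 0.0007,  0.0007, -0.0005, -0.0006,  0.0002, -0.0008, -0.0005]), 'tau': array([ -0.0013, -59.6316,   1.606 , -28.1546,   0.0125,   0.0017,
        -0.    ]), 'tcp_pos': array([ 0.161 , -0.6555,  0.1958]), 'orientation': array([3.1188, 0.3773, 0.    ]), 'contact_force': array([ 0.7228,  0.6588, -0.0803]), 'moment': array([-0.0178,  0.0447, -0.0076]), 'gripper_force': 0.0, 'grip_width': 0.08534359810411427}
```

View pics/top0.png

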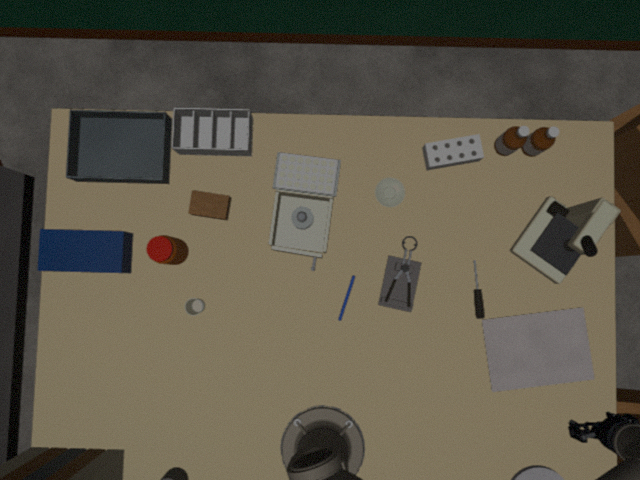

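View pics/side0.png

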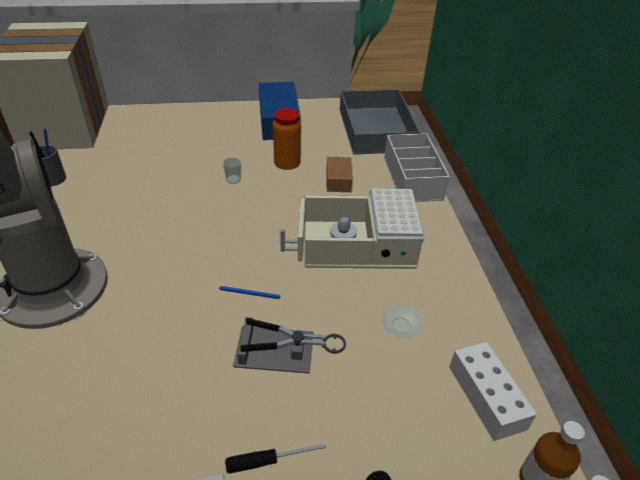

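```bash
cat > fit.py <<'E'
from h import *
from scipy.optimize import minimize
np.set_printoptions(precision=4,suppress=True)
def box(x0,x1,y0,y1,z0,z1): return np.array([[x,y,z] for x in(x0,x1) for y in(y0,y1) for z in(z0,z1)])
def place(q,pts):
    c,s=np.cos(q[2]),np.sin(q[2]); return pts@np.array([[c,s,0],[-s,c,0],[0,0,1]])+[q[0],q[1],0]
def cost(q,P,M,boxes):
    t=0
    for n,p in P.items():
        S=4; im=np.zeros((480*S,640*S),np.uint8)
        for b in boxes(q):
            px=np.array([proj(p,X) for X in place(q,b)]); h=cv2.convexHull(((px+.5)*S).astype(np.float32)); cv2.fillConvexPoly(im,np.round(h*16).astype(np.int32),1,shift=4)
        a=cv2.resize(im.astype(np.float32),(640,480),interpolation=cv2.INTER_AREA); m=M[n]
        t+=1-np.minimum(a,m).sum()/np.maximum(a,m).sum()
    return t
def fit(P,M,boxes,q0,step):
    q0=np.array(q0,float); sx=np.vstack([q0]+[q0+np.eye(len(q0))[i]*step[i] for i in range(len(q0))])
    return minimize(cost,q0,args=(P,M,boxes),method="Nelder-Mead",options=dict(initial_simplex=sx,xatol=2e-4,fatol=1e-4,maxiter=150))
E
python3 - <<'E'
from fit import *
P={n:r.grab_frame(n) for n in("top","side")}
for thing in ("drive","door","rest","pliers"):
    M={}
    for n,p in P.items():
        o=r.outline_of(p,thing)
        if o: M[n]=o[0]["pixels"].astype(np.float32); print(thing,n,o[0]["conf"],o[0]["rect"])
        else: print("none",thing,n)
    np.savez(f"m_{thing}.npz",**M)
    if thing=="drive":
        for n in M: M[n]=cv2.morphologyEx(M[n],cv2.MORPH_CLOSE,np.ones((3,3))); 
        # fill concavity (bay)
        for n in M:
            cs,_=cv2.findContours(M[n].astype(np.uint8),0,2); cv2.drawContours(M[n],cs,-1,1.,-1)
        f=fit(P,M,lambda q:[box(q[3],q[3]+.262,-.082,.082,0,.095),box(q[3]+.145,q[3]+.262,-.075,.075,.09,.119)],[.664,.074,-.1,-.09],[.01,.01,.08,.01]); print(f.x,f.fun)
    if thing=="rest":
        # rest+pliers union box
        f=fit(P,M,lambda q:[box(q[3]-.075,q[3]+.075,-.05,.05,0,.006)],[.467,-.211,-.15,.01],[.01,.01,.08,.01]); print(f.x,f.fun)
E
```

```text
drive top 0.82 [271.9, 154.1, 69.9, 111.3]
drive side 0.98 [279.0, 188.9, 146.1, 82.2]
[ 0.6645  0.0761 -0.0649 -0.0975] 0.18023675680160522
door top 0.73 [272.2, 243.6, 51.1, 30.0]
door side 0.75 [278.5, 195.0, 25.1, 63.9]
none rest top
rest side 0.8 [235.2, 323.8, 78.0, 51.8]Traceback (most recent call last):
  File "<stdin>", line 18, in <module>
  File "fit.py", line 18, in fit
    return minimize(cost,q0,args=(P,M,boxes),method="Nelder-Mead",options=dict(initial_simplex=sx,xatol=2e-4,fatol=1e-4,maxiter=150))
    res = _minimize_neldermead(fun, x0, args, callback, bounds=bounds,
                               **options)
    fsim[k] = func(sim[k])
              ~~~~^^^^^^^^
    fx = function(np.copy(x), *(wrapper_args + args))
  File "fit.py", line 13, in cost
    a=cv2.resize(im.astype(np.float32),(640,480),interpolation=cv2.INTER_AREA); m=M[n]
                                                                                  ~^^^
KeyError: 'top'
```

```bash
python3 - <<'E'
from fit import *
P={n:r.grab_frame(n) for n in("top","side")}
p=P["top"]; img=p["pixels"].astype(int)
print(img[270,395],img[290,430],img[300,400])
sub=img[248:320,368:432]; sat=(sub.max(2)-sub.min(2)).astype(np.uint8)
m=(sat<20).astype(np.uint8); m=cv2.morphologyEx(m,cv2.MORPH_OPEN,np.ones((5,5)))
cs,_=cv2.findContours(m,0,2); c=max(cs,key=cv2.contourArea); rc=cv2.boxPoints(cv2.minAreaRect(c))+[368,248]
W=np.array([atz(p,x,.006)[:2] for x in rc]); print(rc,W,W.mean(0))
for i in range(4):
    d=W[(i+1)%4]-W[i]; print(np.linalg.norm(d),np.degrees(np.arctan2(d[1],d[0])))
M={n:m.copy() for n,m in np.load("m_drive.npz").items()}
for n in M:
    cs,_=cv2.findContours(M[n].astype(np.uint8),0,2); cv2.drawContours(M[n],cs,-1,1.,-1)
f0=lambda q:[box(-.1+q[3],.162+q[3],-.082,.082,0,.095),box(.045+q[3],.162+q[3],-.07,.07,.09,.119),box(-.15+q[3],-.137+q[3],-.056,-.044,.029,.098),box(-.14+q[3],-.1+q[3],-.055,-.045,.03,.066)]
for pp in ({"top":P["top"]},{"side":P["side"]},P):
    f=fit(pp,M,lambda q:f0([*q,0]),[.664,.074,-.1],[.01,.01,.08]); print(f.x,f.fun)
    big=np.hstack
# zoom pics
o=[]
for n,(x,y,w,h) in {"top":(262,145,90,135),"side":(270,180,160,100)}.items():
    c=P[n]["pixels"][y:y+h,x:x+w,::-1].copy(); k=4 if n=="top" else 3
    c=cv2.resize(c,None,fx=k,fy=k,interpolation=cv2.INTER_CUBIC)
    for b in f0([*f.x,0]):
        for v in place(f.x,b):
            u=(proj(P[n],v)+.5-[x,y])*k; cv2.circle(c,tuple(int(t) for t in u),2,(0,0,255),-1)
    o.append(c)
H=max(c.shape[0] for c in o); o=[np.pad(c,((0,H-c.shape[0]),(0,0),(0,0))) for c in o]
g=np.hstack(o); g=cv2.resize(g,None,fx=min(1,800/g.shape[1]),fy=min(1,800/g.shape[1])); cv2.imwrite("pics/fit1.png",g); print(g.shape)
E
```

```text
[64 61 59] [131 122  99] [72 69 68]
[[377.6154 304.9231]
 [387.6923 254.5385]
 [421.3462 261.2692]
 [411.2692 311.6538]] [[ 0.415  -0.1524]
 [ 0.5636 -0.1794]
 [ 0.5462 -0.2788]
 [ 0.3979 -0.2513]] [ 0.4806 -0.2155]
0.1510357030358008 -10.284722122294335
0.10093113293028379 -99.91955607968913
0.1508413466630584 169.4829542196309
0.10032095855245192 80.19437797715295
[ 0.6663  0.0743 -0.097 ] 0.07158172130584717
[ 0.6695  0.0818 -0.0684] 0.07021224498748779
[ 0.6668  0.0761 -0.0685] 0.16115379333496094
(514, 800, 3)
```

View pics/fit1.png

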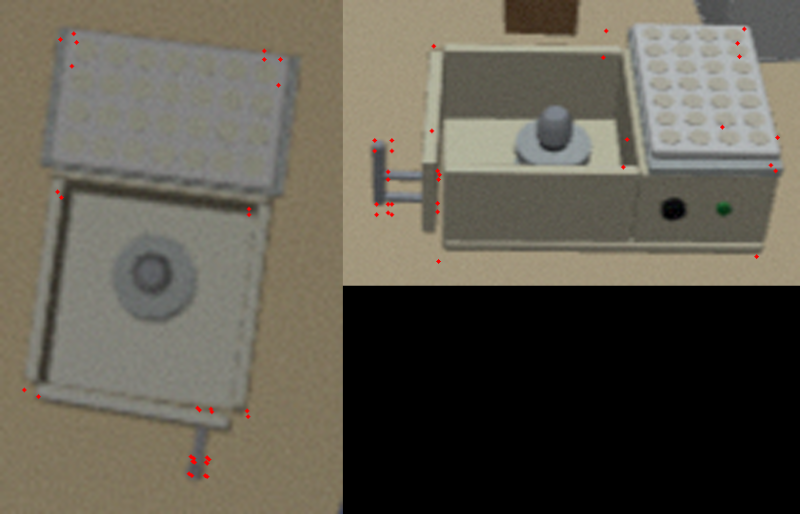

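```bash
cat >> h.py <<'E'
class Cmd:
    def __init__(s,pos=None,psi=None):
        o=r.get_obs(); M=rot(o["orientation"]); s.p=np.array(o["tcp_pos"] if pos is None else pos,float); s.psi=np.arctan2(M[1,0],M[0,0]) if psi is None else psi
    def go(s,*wps):
        "waypoints (x,y,z,psi) in one call; prints rows"
        c,q=np.cos(s.psi),np.sin(s.psi); A=np.array([[c,q,0],[q,-c,0],[0,0,-1]]); out=[]
        for w in wps:
            d=np.round(A.T@(np.array(w[:3])-s.p)/.25,3); t=round(-(w[3]-s.psi)/(np.pi/2),3); out.append([*map(float,d),0,0,t]); e=s.p+A@d*.25; ps=s.psi-t*np.pi/2
        s.p,s.psi=e,ps; print(out)
E
python3 - <<'E'
from h import *
o=r.get_obs(); print(o["clock"],o["tcp_pos"],rot(o["orientation"]).round(3).tolist())
c=Cmd(); a=np.array([*c.p[:2],.2,c.psi]); b=np.array([.5137,.0399,.16,2.99])
for f in (1/3,2/3,1): c.go(a+(b-a)*f)
c.go([.5137,.0399,.058,2.99])
E
```

```text
2.1 [ 0.16096247 -0.65555145  0.19580811] [[0.971, 0.238, -0.0], [0.238, -0.971, -0.0], [-0.0, 0.0, -1.0]]
[[0.678, -0.788, 0.037, 0, 0, np.float64(-0.583)]]
[[1.038, 0.057, 0.053, 0, 0, np.float64(-0.584)]]
[[0.586, 0.859, 0.053, 0, 0, np.float64(-0.583)]]
[[-0.0, 0.0, 0.408, 0, 0, np.float64(-0.0)]]
```

Emit:
apply_moves(rows=[[0.678,-0.788,0.037,0,0,-0.583],[0.678,-0.788,0.037,0,0,-0.583],[0.678,-0.788,0.037,0,0,-0.583],[0.678,-0.788,0.037,0,0,-0.583],[0.678,-0.788,0.037,0,0,-0.583]], claw=1, newtons=30)

```text
clock: 2.72
tcp_pos: [0.2811, -0.4196, 0.1868]
orientation: [-2.62, -1.733, -0.001]
contact_force: [-0.0, -1.0, -0.1]
grip_width: 0.0854
gripper_force: 0.0
```

Emit:
apply_moves(rows=[[1,0.057,0.053,0,0,-0.584],[1,0.057,0.053,0,0,-0.584],[1,0.057,0.053,0,0,-0.584],[1,0.057,0.053,0,0,-0.584],[1,0.057,0.053,0,0,-0.584]])

```text
clock: 3.35
tcp_pos: [0.3946, -0.1961, 0.1738]
orientation: [1.578, 2.715, 0.002]
contact_force: [0.2, -1.3, 0.0]
grip_width: 0.085
gripper_force: 0.0
```

```bash
python3 - <<'E'
from h import *
c=Cmd(); o=r.get_obs(); print(o["clock"],c.p,c.psi,o["qvel"].round(2),o["joints"].round(2))
c.go([.5137,.0399,.16,2.99]);c.go([.5137,.0399,.058,2.99])
E
```

```text
3.35 [ 0.39460176 -0.19608656  0.17378395] 2.0883503253077844 [ 0.17  0.02 -0.07 -0.01  0.06  0.01  1.32] [ 0.83  0.16 -0.56  2.08  0.1   0.93  0.74]
[[0.585, 0.881, 0.055, 0, 0, np.float64(-0.574)]]
[[-0.0, -0.0, 0.408, 0, 0, np.float64(-0.0)]]
```

Emit:
apply_moves(rows=[[0.585,0.881,0.055,0,0,-0.574],[0.585,0.881,0.055,0,0,-0.574],[0.585,0.881,0.055,0,0,-0.574],[0.585,0.881,0.055,0,0,-0.574],[0.585,0.881,0.055,0,0,-0.574]])

```text
clock: 3.98
tcp_pos: [0.5161, 0.0387, 0.16]
orientation: [0.243, 3.131, 0.005]
contact_force: [-0.8, -0.9, -0.3]
grip_width: 0.0855
gripper_force: 0.0
```

Emit:
apply_moves(rows=[[0,0,0,0,0,0]])

```text
clock: 4.1
tcp_pos: [0.515, 0.035, 0.1595]
orientation: [-0.259, -3.131, -0.002]
contact_force: [-1.1, 0.4, 0.3]
grip_width: 0.0853
gripper_force: 0.0
```

```bash
python3 - <<'E'
from h import *
c=Cmd(); o=r.get_obs(); print(o["clock"],c.p,c.psi,o["qvel"].round(2),o["joints"].round(2))
for n in("top","side"):
    p=r.grab_frame(n)
    for t in ("door_handle","axle_top","axle_groove","door_hinge"):
        a,k=lm(p,t); print(n,t,a,k,None if a is None else atz(p,a,dict(axle_top=.087,axle_groove=.055).get(t,.077)))
c.go([.5137,.0399,.16,2.99]);c.go([.5137,.0399,.058,2.99])
E
```

```text
4.1 [0.5149601  0.03497903 0.15945902] 2.9765996301946616 [ 0.03 -0.02  0.04  0.03 -0.01  0.   -0.05] [ 0.48  0.36 -0.81  1.93  0.31  0.98  0.93]
top door_handle [273.2 247.5] 0.69 [0.57226096 0.15203419 0.077     ]
top axle_top [304.1 214.6] 0.81 [0.66678582 0.06672842 0.087     ]
top axle_groove [300.7 216.6] 0.94 [0.66443103 0.07789573 0.055     ]
top door_hinge [275.7 248.3] 0.68 [0.57017101 0.14488814 0.077     ]
side door_handle None 0 None
side axle_top [346.2 217.2] 0.83 [0.67100358 0.08350228 0.087     ]
side axle_groove [340.5 226.5] 0.93 [0.66010016 0.08811375 0.055     ]
side door_hinge [300.3 203.5] 0.66 [0.56973191 0.15684845 0.077     ]
[[0.008, 0.019, -0.002, 0, 0, np.float64(-0.009)]]
[[0.0, -0.0, 0.408, 0, 0, np.float64(0.0)]]
```

Emit:
apply_moves(rows=[[0.0,0.02,0.15,0,0,-0.01],[0.0,0.02,0.3,0,0,-0.01],[0.0,0.02,0.406,0,0,-0.01],[0.0,0.02,0.406,0,0,-0.01]])

```text
clock: 5.1
tcp_pos: [0.5139, 0.0383, 0.0565]
orientation: [-0.236, -3.129, 0.001]
contact_force: [0.5, 0.6, 0.2]
grip_width: 0.0855
gripper_force: 0.0
```

Emit:
apply_moves(rows=[[0,0,0,0,0,0],[0,0,0,0,0,0],[0,0,0,0,0,0],[0,0,0,0,0,0],[0,0,0,0,0,0]], claw=0, newtons=30)

```text
clock: 5.72
tcp_pos: [0.5166, 0.0398, 0.0589]
orientation: [0.235, 3.131, 0.003]
contact_force: [-3.1, -1.0, 23.9]
grip_width: 0.0035
gripper_force: 32.1
```

```bash
cat > door.py <<'E'
from h import *
import sys
# arc plan: keep grasp on bar; hinge est
c=Cmd(); o=r.get_obs(); print(o["clock"],c.p,c.psi,o["contact_force"].round(1),o["moment"].round(1),o["grip_width"],o["gripper_force"],o["joints"].round(2))
h=np.array([.5727,.1564]); v=c.p[:2]-h; print("radius",np.linalg.norm(v)); v=v/np.linalg.norm(v)*.1306
phi0=np.arctan2(v[1],v[0])-np.arctan2(-.124,-.041); th=-.1-phi0; print("theta",th)
E
cat > d1.py <<'E'
from door import *
tgt=1.62; N=15; n=0; z=c.p[2]; ps0=c.psi
W=[]
for k in range(1,N+1):
    a=-(tgt-th)*k/N; R2=np.array([[np.cos(a),-np.sin(a)],[np.sin(a),np.cos(a)]]); q=h+R2@v; W.append([*q,z,ps0+a])
for i in range(0,N,5): c.go(*W[i:i+5])
E
python3 d1.py; python3 - <<'E'
from h import *
p=r.grab_frame("side"); cv2.imwrite("pics/grip.png",cv2.resize(p["pixels"][130:330,200:440,::-1],None,fx=3,fy=3))
E
```

```text
5.725 [0.51660855 0.03978766 0.0588604 ] 2.991962435436477 [-3.1 -1.  23.9] [-0.1  0.3  0. ] 0.003541341837994599 32.097432017326355 [ 0.39  0.5  -0.73  2.01  0.47  0.8   0.81]
radius 0.12940126600865381
theta 0.029009545867266423
[[0.053, 0.014, 0.0, 0, 0, np.float64(0.068)], [0.103, 0.039, 0.0, 0, 0, np.float64(0.135)], [0.15, 0.069, 0.0, 0, 0, np.float64(0.203)], [0.193, 0.103, 0.0, 0, 0, np.float64(0.27)], [0.233, 0.142, 0.0, 0, 0, np.float64(0.338)]]
[[0.052, 0.019, 0.0, 0, 0, np.float64(0.067)], [0.101, 0.043, 0.0, 0, 0, np.float64(0.135)], [0.148, 0.073, 0.0, 0, 0, np.float64(0.202)], [0.192, 0.107, 0.0, 0, 0, np.float64(0.27)], [0.231, 0.146, 0.0, 0, 0, np.float64(0.337)]]
[[0.052, 0.019, 0.0, 0, 0, np.float64(0.068)], [0.102, 0.044, 0.0, 0, 0, np.float64(0.135)], [0.149, 0.073, 0.0, 0, 0, np.float64(0.203)], [0.192, 0.108, 0.0, 0, 0, np.float64(0.27)], [0.232, 0.146, 0.0, 0, 0, np.float64(0.338)]]
```

View pics/grip.png

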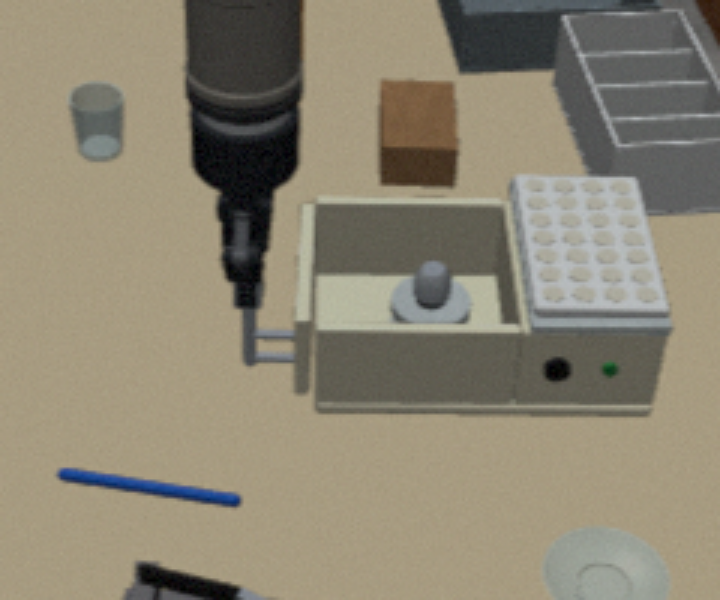

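```bash
python3 - <<'E'
from h import *
p=r.grab_frame("side"); o=r.get_obs(); print(o["clock"],o["contact_force"].round(1),o["grip_width"],o["gripper_force"],o["tcp_pos"])
for z,y in((.098,302),(.062,335),(.038,357),(.029,363)): print(z,atz(p,[248/3+200-.3,y/3+130-.3],z))
for z in (.0585,.09): print("tcp proj in crop",(proj(p,[.5166,.0398,z])-[200,130])*3)
t=r.grab_frame("top"); print("top",proj(t,[.5166,.0398,.0585])); cv2.imwrite("pics/t2.png",cv2.resize(t["pixels"][200:300,240:360,::-1],None,fx=6,fy=6,interpolation=cv2.INTER_CUBIC))
E
```

```text
5.825 [ 2.3  3.2 16.6] -0.0003974471731526302 7.68157510086894 [0.51955133 0.04039649 0.06106937]
0.098 [0.51738627 0.03668031 0.098     ]
0.062 [0.51713222 0.03957594 0.062     ]
0.038 [0.51689967 0.04062617 0.038     ]
0.029 [0.51698311 0.04339727 0.029     ]
tcp proj in crop [246.44433988 337.32170093]
tcp proj in crop [245.89719377 306.4487557 ]
top [312.52110296 268.29903303]
```

View pics/t2.png

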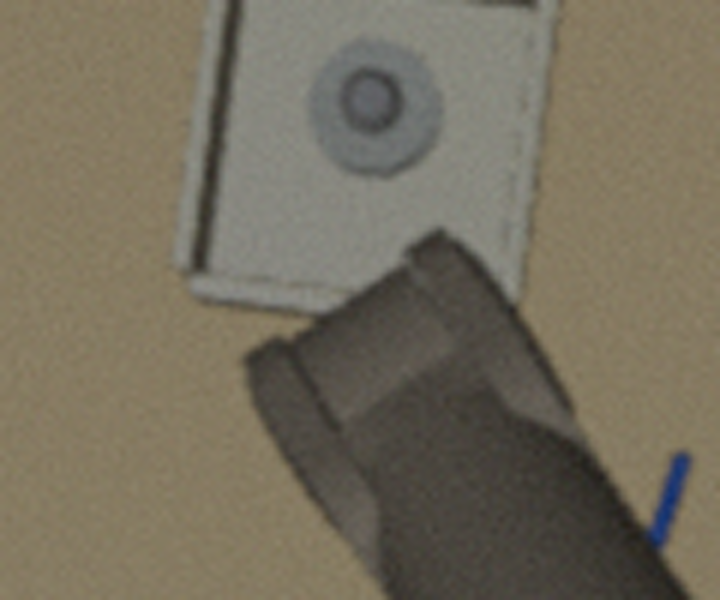

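Emit:
apply_moves(rows=[[0,0,0,0,0,0],[0,0,0,0,0,0],[0,0,0,0,0,0],[0,0,0,0,0,0]], claw=1)

```text
clock: 6.38
tcp_pos: [0.5151, 0.0382, 0.0577]
orientation: [-0.236, -3.132, 0.001]
contact_force: [0.2, -0.3, 0.3]
grip_width: 0.0725
gripper_force: 0.0
```

```bash
python3 - <<'E'
from h import *
p=r.grab_frame("side"); o=r.get_obs(); print(o["clock"],o["contact_force"].round(1),o["grip_width"],o["gripper_force"],o["tcp_pos"])
im=cv2.resize(p["pixels"][160:270,240:340,::-1],None,fx=5,fy=5,interpolation=cv2.INTER_CUBIC)
im=cv2.convertScaleAbs(im,alpha=1.8,beta=10)
for z in(.058,.098): 
    u=(proj(p,[*o["tcp_pos"][:2],z])+.5-[240,160])*5; cv2.circle(im,tuple(int(t) for t in u),3,(0,0,255),1)
cv2.imwrite("pics/s3.png",im)
for n in ("door_handle",): print(lm(p,n)[0])
E
```

```text
6.425 [-0.5  0.2  0.2] 0.07906397733771174 0.0 [0.51518096 0.03830454 0.05774043]
[283.  235.3]
```

View pics/s3.png

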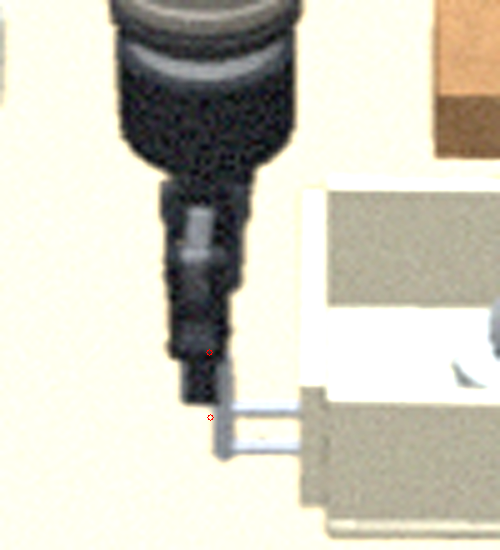

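Emit:
apply_moves(rows=[[-0.036,0,0,0,0,0],[-0.036,0,0,0,0,0],[-0.036,0,0,0,0,0]])

```text
clock: 6.85
tcp_pos: [0.5245, 0.0372, 0.058]
orientation: [-0.236, -3.133, -0.0]
contact_force: [-0.4, -0.1, 0.1]
grip_width: 0.0853
gripper_force: 0.0
```

Emit:
apply_moves(rows=[[0,0,0,0,0,0],[0,0,0,0,0,0],[0,0,0,0,0,0],[0,0,0,0,0,0],[0,0,0,0,0,0]], claw=0, newtons=40)

```text
clock: 7.48
tcp_pos: [0.5246, 0.0378, 0.0581]
orientation: [0.235, 3.132, 0.001]
contact_force: [1.3, 1.5, -1.5]
grip_width: 0.0048
gripper_force: 36.6
```

```bash
python3 d1.py
```

```text
7.475 [0.52463509 0.03775993 0.05806714] 2.9915080332329116 [ 1.3  1.5 -1.5] [ 0.4 -0.2 -0. ] 0.004800069339922042 36.571340560913086 [ 0.38  0.52 -0.72  1.99  0.47  0.8   0.81]
radius 0.12800665035540154
theta -0.03440642106868888
[[0.058, 0.006, 0.0, 0, 0, np.float64(0.07)], [0.111, 0.029, 0.0, 0, 0, np.float64(0.14)], [0.161, 0.057, 0.0, 0, 0, np.float64(0.211)], [0.208, 0.09, 0.0, 0, 0, np.float64(0.281)], [0.251, 0.129, 0.0, 0, 0, np.float64(0.351)]]
[[0.055, 0.017, 0.0, 0, 0, np.float64(0.07)], [0.108, 0.039, 0.0, 0, 0, np.float64(0.141)], [0.158, 0.067, 0.0, 0, 0, np.float64(0.211)], [0.205, 0.101, 0.0, 0, 0, np.float64(0.281)], [0.248, 0.139, 0.0, 0, 0, np.float64(0.351)]]
[[0.055, 0.017, 0.0, 0, 0, np.float64(0.07)], [0.108, 0.039, 0.0, 0, 0, np.float64(0.141)], [0.158, 0.067, 0.0, 0, 0, np.float64(0.211)], [0.205, 0.101, 0.0, 0, 0, np.float64(0.281)], [0.248, 0.139, 0.0, 0, 0, np.float64(0.351)]]
```

Emit:
apply_moves(rows=[[0.03,0.002,0,0,0,0.035],[0.058,0.009,0,0,0,0.07],[0.085,0.018,0,0,0,0.105],[0.111,0.029,0,0,0,0.14]])

```text
clock: 7.98
tcp_pos: [0.4996, 0.0513, 0.0583]
orientation: [0.578, 3.085, 0.008]
contact_force: [6.5, 7.8, -9.6]
grip_width: 0.0043
gripper_force: 33.8
```

```bash
python3 - <<'E'
from h import *
p=r.grab_frame("side"); o=r.get_obs(); print(o["clock"],o["contact_force"].round(1),o["moment"].round(2),o["grip_width"],o["gripper_force"],o["tcp_pos"])
im=cv2.resize(p["pixels"][160:270,240:340,::-1],None,fx=5,fy=5,interpolation=cv2.INTER_CUBIC)
im=cv2.convertScaleAbs(im,alpha=1.8,beta=10)
cv2.imwrite("pics/s4.png",im)
E
```

```text
8.025 [ 3.9  7.1 -7.4] [ 1.47 -1.07 -0.13] 0.004140560155431845 33.91601622104645 [0.49881955 0.05192032 0.05825938]
```

View pics/s4.png

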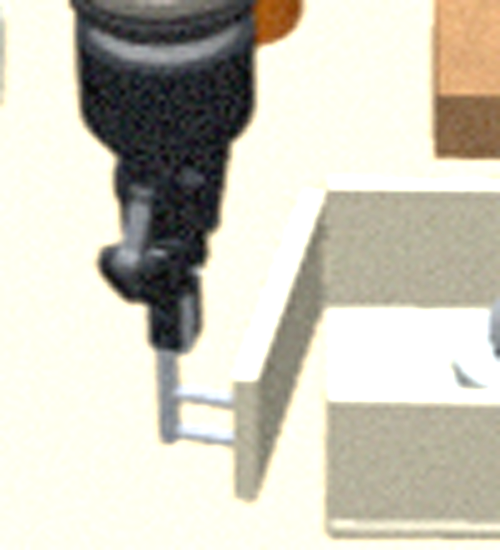

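```bash
python3 - <<'E'
from h import *
p=r.grab_frame("side"); o=r.get_obs(); print(o["tcp_pos"],o["grip_width"])
for z in (.04,.058,.07,.08,.09,.1,.11): print(z,(proj(p,[*o["tcp_pos"][:2],z])+.5-[240,160])*5)
E
```

```text
[0.49914705 0.05167158 0.05827872] 0.004700088451202282
0.04 [174.65287157 429.04201317]
0.058 [173.76599948 400.462081  ]
0.07 [173.16503821 381.09577945]
0.08 [172.65817056 364.76169575]
0.09 [172.14569012 348.24673675]
0.1 [171.62750314 331.54788132]
0.11 [171.10351376 314.66204071]
```

```bash
sed -i 's/; v=v\/np.linalg.norm(v)\*.1306//; ' door.py; sed -i 's/N=15/N=15/' d1.py; python3 d1.py
```

```text
8.075 [0.49914705 0.05167158 0.05827872] 2.772481322299246 [ 5.8  6.8 -8.5] [ 1.5 -1.1 -0. ] 0.004700088451202282 33.85404646396637 [ 0.33  0.47 -0.69  2.05  0.42  0.76  0.59]
radius 0.1279768662138957
theta 0.19295262997652615
[[0.047, 0.014, 0.0, 0, 0, np.float64(0.061)], [0.092, 0.032, 0.0, 0, 0, np.float64(0.121)], [0.135, 0.055, 0.0, 0, 0, np.float64(0.182)], [0.176, 0.081, 0.0, 0, 0, np.float64(0.242)], [0.214, 0.112, 0.0, 0, 0, np.float64(0.303)]]
[[0.046, 0.014, 0.0, 0, 0, np.float64(0.06)], [0.091, 0.032, 0.0, 0, 0, np.float64(0.121)], [0.135, 0.054, 0.0, 0, 0, np.float64(0.182)], [0.175, 0.081, 0.0, 0, 0, np.float64(0.242)], [0.214, 0.111, 0.0, 0, 0, np.float64(0.303)]]
[[0.046, 0.014, 0.0, 0, 0, np.float64(0.06)], [0.091, 0.033, 0.0, 0, 0, np.float64(0.121)], [0.135, 0.055, 0.0, 0, 0, np.float64(0.181)], [0.175, 0.082, 0.0, 0, 0, np.float64(0.242)], [0.214, 0.112, 0.0, 0, 0, np.float64(0.302)]]
```

Emit:
apply_moves(rows=[[0.047,0.014,0,0,0,0.06],[0.092,0.032,0,0,0,0.12],[0.135,0.055,0,0,0,0.18],[0.176,0.081,0,0,0,0.242],[0.214,0.112,0,0,0,0.302]])

```text
clock: 8.7
tcp_pos: [0.46, 0.0954, 0.0583]
orientation: [1.291, 2.862, 0.006]
contact_force: [6.5, 1.8, -8.4]
grip_width: 0.0042
gripper_force: 33.9
```

Emit:
apply_moves(rows=[[0.046,0.014,0,0,0,0.06],[0.091,0.032,0,0,0,0.12],[0.135,0.055,0,0,0,0.18],[0.175,0.081,0,0,0,0.242],[0.214,0.112,0,0,0,0.302]])

```text
clock: 9.32
tcp_pos: [0.4442, 0.1527, 0.0581]
orientation: [1.929, 2.479, 0.0]
contact_force: [2.0, -0.9, -3.5]
grip_width: 0.0043
gripper_force: 37.8
```

```bash
sed -i 's/N=15/N=6/' d1.py; python3 d1.py;  python3 - <<'E'
from h import *
t=r.grab_frame("top"); cv2.imwrite("pics/t5.png",cv2.resize(t["pixels"][190:310,220:440,::-1],None,fx=3.6,fy=3.6,interpolation=cv2.INTER_CUBIC))
E
```

```text
9.325 [0.44416334 0.1526683  0.05805577] 1.8192147041861628 [ 2.  -0.9 -3.5] [-0.2 -0.5 -0. ] 0.004307442919950381 37.779343128204346 [-0.04  0.38 -0.5   2.13  0.29  0.69 -0.49]
radius 0.12859081904488978
theta 1.1224430071673748
[[0.041, 0.011, 0.0, 0, 0, np.float64(0.053)], [0.081, 0.025, 0.0, 0, 0, np.float64(0.106)], [0.12, 0.043, 0.0, 0, 0, np.float64(0.158)], [0.157, 0.064, 0.0, 0, 0, np.float64(0.211)], [0.193, 0.088, 0.0, 0, 0, np.float64(0.264)]]
[[0.041, 0.011, 0.0, 0, 0, np.float64(0.053)]]
```

View pics/t5.png

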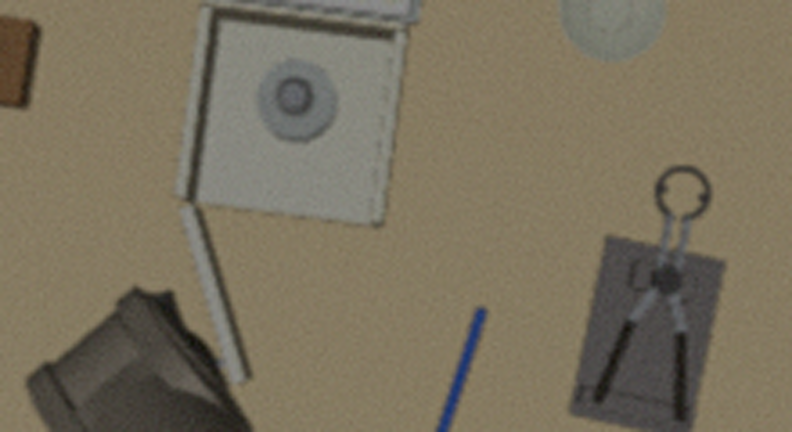

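Emit:
apply_moves(rows=[[0.041,0.011,0,0,0,0.053],[0.081,0.025,0,0,0,0.106],[0.12,0.043,0,0,0,0.158],[0.157,0.064,0,0,0,0.211],[0.193,0.088,0,0,0,0.264]])

```text
clock: 10.0
tcp_pos: [0.4529, 0.2045, 0.058]
orientation: [2.396, 2.032, -0.001]
contact_force: [0.1, -1.2, 1.2]
grip_width: 0.0041
gripper_force: 39.4
```

Emit:
apply_moves(rows=[[0,0,0,0,0,0],[0,0,0,0,0,0],[0,0,0,0,0,0]], claw=0.6)

```text
clock: 10.38
tcp_pos: [0.4529, 0.2042, 0.058]
orientation: [2.394, 2.034, -0.001]
contact_force: [-0.2, 0.3, -0.3]
grip_width: 0.0511
gripper_force: 0.0
```

Emit:
apply_moves(rows=[[0,0,-0.2,0,0,0],[0,0,-0.4,0,0,0],[0,0,-0.5,0,0,0]], claw=1)

```text
clock: 10.75
tcp_pos: [0.454, 0.205, 0.1858]
orientation: [2.394, 2.033, 0.005]
contact_force: [0.7, 0.6, 0.2]
grip_width: 0.0853
gripper_force: 0.0
```

```bash
python3 - <<'E'
from h import *
c=Cmd(); o=r.get_obs(); print(o["clock"],c.p,c.psi,o["joints"].round(2))
p=r.grab_frame("top"); ob=[]
m=r.outline_of(p,"door")
if m:
    m=m[0]["pixels"]; ys,xs=np.nonzero(m); W=np.array([atz(p,x,.09)[:2] for x in zip(xs,ys)]); mu=W.mean(0); u,s,v=np.linalg.svd(W-mu); print("door mean",mu,"dir",np.degrees(np.arctan2(v[0][1],v[0][0])),"ext",(W@v[0]).min()-(W@v[0]).max())
# pliers from pixels, top
for nm,px,z in(("ring",(409.2,243.1),.036),("pivot",(404.5,267.3),.05),("hl",(386.2,300.6),.045),("hr",(408.9,305.6),.045)): print(nm,atz(p,px,z)[:2])
for n in("ring_center","pliers_grip","pliers","rest"):
    for k in ("top","side"):
        q=p if k=="top" else (globals().get("q2") or globals().setdefault("q2",r.grab_frame("side")))
        a,cf=lm(q,n); print(n,k,cf,None if a is None else atz(q,a,dict(pliers_grip=.042,rest=0).get(n,.034))[:2])
E
```

```text
10.75 [0.45404496 0.20503446 0.1858016 ] 1.4082089435070757 [-0.15  0.23 -0.46  1.96  0.12  0.98 -0.83]
door mean [0.49650406 0.16183406] dir 171.55682638334736 ext -0.14394703516216223
ring [ 0.59695448 -0.23790631]
pivot [ 0.52619969 -0.22343311]
hl [ 0.42973816 -0.1732414 ]
hr [ 0.41716294 -0.2383609 ]
ring_center top 0 None
ring_center side 0.9 [ 0.59798321 -0.23058248]
pliers_grip top 0.75 [ 0.4731768  -0.22161514]
pliers_grip side 0.98 [ 0.46936967 -0.21686893]
pliers top 0.83 [ 0.52723788 -0.2181107 ]
pliers side 0.83 [ 0.52363648 -0.22893208]
rest top 0.59 [ 0.46060228 -0.21396634]
rest side 0.74 [ 0.46576993 -0.21426961]
```

```bash
python3 - <<'E'
from h import *
c=Cmd([.454,.2045,.183],1.410); a=np.array([*c.p,c.psi]); b=np.array([.466,-.214,.1,2.96])
m=(a+b)/2; m[2]=.17; m[0]=.48
c.go(m); c.go(b)
E
```

```text
[[-0.81, 0.237, 0.052, 0, 0, np.float64(-0.493)]]
[[-0.652, -0.528, 0.28, 0, 0, np.float64(-0.494)]]
```

Emit:
apply_moves(rows=[[-0.81,0.237,0.052,0,0,-0.493],[-0.81,0.237,0.052,0,0,-0.493],[-0.81,0.237,0.052,0,0,-0.493],[-0.81,0.237,0.052,0,0,-0.493],[-0.81,0.237,0.052,0,0,-0.493]])

```text
clock: 11.92
tcp_pos: [0.4784, -0.009, 0.1693]
orientation: [-1.453, -2.785, 0.003]
contact_force: [0.3, 0.1, 0.6]
grip_width: 0.0853
gripper_force: 0.0
```

Emit:
apply_moves(rows=[[-0.652,-0.528,0.28,0,0,-0.494],[-0.652,-0.528,0.28,0,0,-0.494],[-0.652,-0.528,0.28,0,0,-0.494],[-0.652,-0.528,0.28,0,0,-0.494],[-0.652,-0.528,0.28,0,0,-0.494]])

```text
clock: 12.55
tcp_pos: [0.4621, -0.2178, 0.0983]
orientation: [-0.292, -3.125, 0.0]
contact_force: [-0.4, 0.1, 0.3]
grip_width: 0.0854
gripper_force: 0.0
```

Emit:
apply_moves(rows=[[0,0,0,0,0,0],[0,0,0,0,0,0]])

```text
clock: 12.8
tcp_pos: [0.4644, -0.2132, 0.1001]
orientation: [0.288, 3.128, 0.0]
contact_force: [0.3, -1.1, -0.0]
grip_width: 0.0855
gripper_force: 0.0
```

```bash
python3 - <<'E'
from h import *
c=Cmd(); o=r.get_obs(); print(o["clock"],c.p,c.psi,o["joints"].round(2),rot(o["orientation"])[:,2])
p=r.grab_frame("side"); x0,y0,k=230,280,5
im=cv2.resize(p["pixels"][y0:y0+100,x0:x0+130,::-1],None,fx=k,fy=k,interpolation=cv2.INTER_CUBIC); im=cv2.convertScaleAbs(im,alpha=1.6,beta=10)
# mark: open-finger tip predictions for z-offsets 0.013 (spec, red) and .043 (green); grip target
ys=rot(o["orientation"])[:,1]
for s in(-1,1):
    for dz,col in((.013,(0,0,255)),(.043,(0,255,0))):
        u=(proj(p,c.p+ys*s*.0425+[0,0,dz])+.5-[x0,y0])*k; cv2.circle(im,tuple(int(t) for t in u),4,col,1)
u=(proj(p,[.466,-.214,.042])+.5-[x0,y0])*k; cv2.circle(im,tuple(int(t) for t in u),3,(255,0,255),-1)
cv2.imwrite("pics/s6.png",im)
E
```

```text
12.8 [ 0.46443998 -0.21317198  0.10009756] 2.958284078745709 [ 0.67  0.36 -0.43  2.01  0.21  0.81  1.5 ] [ 1.76027531e-04  1.84610416e-04 -9.99999967e-01]
```

View pics/s6.png

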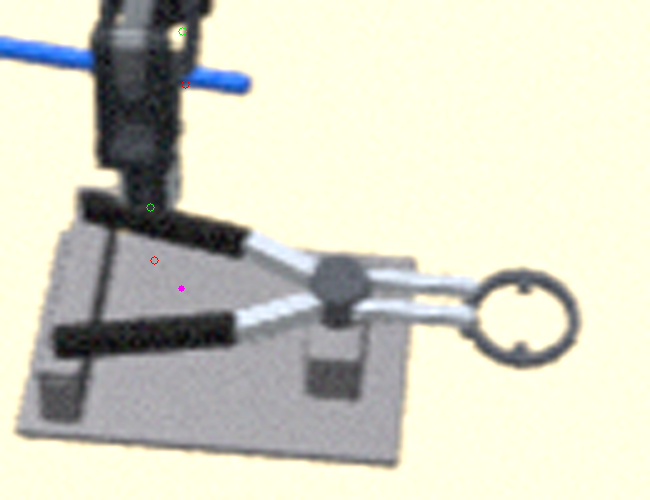

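Emit:
apply_moves(rows=[[0,0,0.12,0,0,0],[0,0,0.24,0,0,0],[0,0,0.32,0,0,0],[0,0,0.36,0,0,0]])

```text
clock: 13.35
tcp_pos: [0.464, -0.2131, 0.0093]
orientation: [-0.286, -3.128, -0.0]
contact_force: [-0.4, 0.3, 0.9]
grip_width: 0.0855
gripper_force: 0.0
```

Emit:
apply_moves(rows=[[0,0,0.02,0,0,0],[0,0,0.04,0,0,0],[0,0,0.04,0,0,0]])

```text
clock: 13.72
tcp_pos: [0.4643, -0.2139, 0.0003]
orientation: [0.288, 3.128, -0.0]
contact_force: [0.3, 0.0, -0.8]
grip_width: 0.0857
gripper_force: 0.0
```

Emit:
apply_moves(rows=[[0,0,0.02,0,0,0],[0,0,0.032,0,0,0],[0,0,0.044,0,0,0],[0,0,0.044,0,0,0]])

```text
clock: 14.22
tcp_pos: [0.464, -0.2138, -0.0112]
orientation: [-0.287, -3.128, -0.0]
contact_force: [0.2, 0.1, 0.0]
grip_width: 0.0851
gripper_force: 0.0
```

```bash
python3 - <<'E'
from h import *
o=r.get_obs(); print(o["contact_force"],o["tcp_pos"])
p=r.grab_frame("side"); x0,y0,k=230,280,5
im=cv2.resize(p["pixels"][y0:y0+100,x0:x0+130,::-1],None,fx=k,fy=k,interpolation=cv2.INTER_CUBIC); cv2.imwrite("pics/s7.png",cv2.convertScaleAbs(im,alpha=1.6,beta=10))
ys=rot(o["orientation"])[:,1]
for s in(-1,1):
    for dz in(.013,.043): print(s,dz,(proj(p,o["tcp_pos"]+ys*s*.05+[0,0,dz])+.5-[x0,y0])*k)
# ascii of the dark column below the near finger
g=p["pixels"].max(2); print(g[318:350,252:276])
E
```

```text
[0.24895901 0.08640893 0.04258727] [ 0.46398936 -0.21378643 -0.01120078]
-1 0.013 [161.89116383 456.62922674]
-1 0.043 [158.8441373  411.10226072]
1 0.013 [195.63703968 251.83556004]
1 0.043 [193.4240455 205.6492137]
[[ 46  37  20  27  25  21  22  23  20  14  18  14  18  19  17  24  20  33
   33  34  29  61 139 184]
 [ 27  39  30  24  27  27  34  36  43  48  39  25  23  28  15   6  20  40
   45  33  37  70 141 180]
 [ 32  34  42  23  25  38  70  89  93 101  83  62  22  28  11  16  23  40
   39  36  37 102 159 184]
 [ 27  34  30  27  29  40  66  82  85  88  80  62  21  24  21  21  28  30
   36  39  80 144 179 181]
 [ 24  30  31  25  36  54  71  79  82  84  72  47  24  22  20  17  19  25
   39  73 138 179 185 184]
 [ 22  34  29  24  27  52  72  82  84  82  65  39  21  20  21   7  30  37
   32  57 110 166 180 182]
 [ 15  30  38  33  22  57  82  83  80  81  70  33  23  27   6  19  28  39
   31  29  50  69  87  95]
 [ 25  32  32  24  35  61  86  84  81  80  67  34  15   8  16  13  27  31
   30  29  25  20  32  31]
 [ 40  32  33  22  35  68  86  87  86  77  57  26  14  14  10  20  22  38
 
[... 1649 characters left out ...]
29  27  19  25  22  19  30  21  19  27  26  21  19  15  32  30  36
   32  31  30  32  34  30]
 [ 35  23  20  21  24  21  23  22  23  21  21  17  18  21  30  29  29  31
   26  24  15  28  20  20]
 [ 16  24  25  24  19  26  22  17  17  22  28  18  22  12  18  36  31  23
   15  18  21  30  10  17]
 [ 21  16  23  20  32  35  33  30  30  31  27  23  19  17  22  22  24  23
   15  11  16  16  20   4]
 [ 23  21  19  15  33  32  37  38  33  40  36  31  19  26  16  14   8  23
   18  18  14   1  11  10]
 [ 14  21  19  26  40  40  38  33  42  38  35  31  23  22  15  19  23  21
   16  16  20  25  20   5]
 [ 24  19  29  41  52  49  47  44  44  44  37  30  24  20  36  42  29  35
   44  45  49  59  55  59]]
```

Emit:
apply_moves(rows=[[0,0,0,0,0,0],[0,0,0,0,0,0],[0,0,0,0,0,0],[0,0,0,0,0,0],[0,0,0,0,0,0]], claw=0, newtons=60)

```text
clock: 14.9
tcp_pos: [0.4646, -0.2134, -0.0092]
orientation: [0.287, 3.128, -0.001]
contact_force: [-6.4, 3.9, 21.3]
grip_width: 0.0303
gripper_force: 58.3
```

```bash
python3 - <<'E'
from h import *
o=r.get_obs(); print(o["clock"],o["contact_force"],o["moment"],o["tcp_pos"],o["grip_width"],o["gripper_force"])
p=r.grab_frame("side"); x0,y0,k=230,270,5
im=cv2.resize(p["pixels"][y0:y0+110,x0:x0+130,::-1],None,fx=k,fy=k,interpolation=cv2.INTER_CUBIC); cv2.imwrite("pics/s8.png",cv2.convertScaleAbs(im,alpha=1.6,beta=10))
E
```

```text
14.9 [-6.38347614  3.85908921 21.25869825] [ 0.90618175  1.10084342 -0.06785858] [ 0.46463578 -0.21342125 -0.00915336] 0.03030859309454513 58.26128125190735
```

View pics/s8.png

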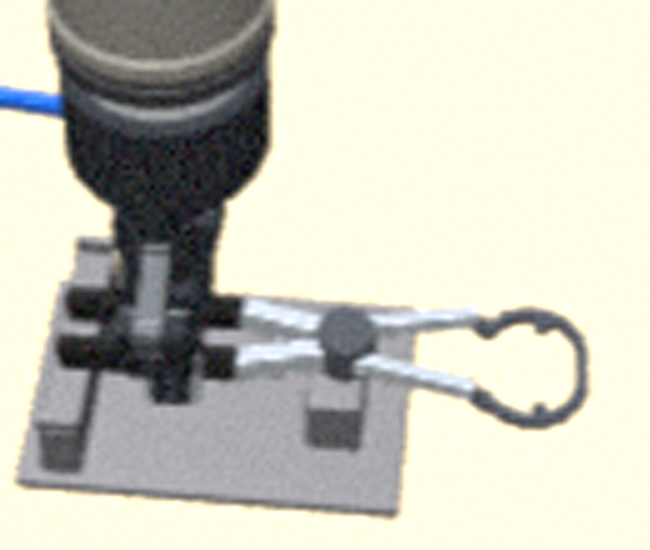

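Emit:
apply_moves(rows=[[0,0,-0.02,0,0,0],[0,0,-0.04,0,0,0],[0,0,-0.08,0,0,0],[0,0,-0.14,0,0,0],[0,0,-0.2,0,0,0]])

```text
clock: 15.58
tcp_pos: [0.4643, -0.2139, 0.0402]
orientation: [0.288, 3.128, -0.0]
contact_force: [-0.0, -0.3, -3.9]
grip_width: 0.0303
gripper_force: 59.7
```

Emit:
apply_moves(rows=[[0,0,-0.08,0,0,0],[0,0,-0.16,0,0,0],[0,0,-0.22,0,0,0],[0,0,-0.22,0,0,0]])

```text
clock: 16.08
tcp_pos: [0.4651, -0.2143, 0.0955]
orientation: [0.288, 3.126, -0.002]
contact_force: [-0.6, 0.1, -2.9]
grip_width: 0.03
gripper_force: 59.7
```

```bash
cat > look.py <<'E'
from h import *
np.set_printoptions(precision=4,suppress=True)
c=Cmd(); o=r.get_obs(); print(o["clock"],c.p,c.psi,o["contact_force"].round(1),o["moment"].round(2),o["grip_width"],o["gripper_force"],o["joints"].round(2))
P={n:r.grab_frame(n) for n in("top","side")}
def both(n):
    a,ca=lm(P["top"],n);b,cb=lm(P["side"],n)
    if a is None or b is None: print(n,a,b);return a,b
    print(n,a,round(ca,2),b,round(cb,2),"tri",tri(P["top"],a,P["side"],b)); return a,b
for n in("ring_center","pliers","pliers_grip","axle_top","axle_groove"): both(n)
E
python3 look.py
python3 - <<'E'
from h import *
c=Cmd(); g=np.array([.528,.0785])-np.array([.006,-.02]); 
a=np.array([*c.p,c.psi]); b=np.array([.525,.085,c.p[2],3.04])
m=a+(b-a)*.5; c.go(m); c.go(b)
E
```

```text
16.075 [ 0.4651 -0.2143  0.0955] 2.9580618901050904 [-0.6  0.1 -2.9] [ 0.02  0.1  -0.04] 0.02996088480168635 59.714423418045044 [ 0.67  0.37 -0.43  2.01  0.22  0.8   1.5 ]
ring_center [412.6 240.9] 0.76 [339.1 306.7] 0.81 tri [ 0.5995 -0.2323  0.1398]
pliers [407.8 266.4] None
pliers_grip [199.1 306.4] 0.48 [268.6 305.4] 0.6 tri [ 0.4217  0.531  -0.7096]
axle_top [301.3 213.4] 0.87 [344.4 218.9] 0.94 tri [0.6675 0.0749 0.0894]
axle_groove [302.7 216.6] 0.72 [287.6 162.6] 0.27 tri [0.5862 0.0611 0.2683]
[[-0.011, 0.61, 0.0, 0, 0, np.float64(-0.026)]]
[[-0.035, 0.609, 0.0, 0, 0, np.float64(-0.026)]]
```

Emit:
apply_moves(rows=[[-0.01,0.61,0,0,0,-0.026],[-0.01,0.61,0,0,0,-0.026],[-0.01,0.61,0,0,0,-0.026],[-0.01,0.61,0,0,0,-0.026]])

```text
clock: 17.18
tcp_pos: [0.4951, -0.0613, 0.0943]
orientation: [0.215, 3.133, 0.002]
contact_force: [0.3, -1.1, -3.9]
grip_width: 0.0301
gripper_force: 59.9
```

Emit:
apply_moves(rows=[[-0.035,0.61,0,0,0,-0.026],[-0.035,0.61,0,0,0,-0.026],[-0.035,0.61,0,0,0,-0.026],[-0.035,0.61,0,0,0,-0.026]])

```text
clock: 17.68
tcp_pos: [0.5251, 0.0873, 0.0941]
orientation: [0.155, 3.137, 0.002]
contact_force: [-0.3, 0.3, -2.1]
grip_width: 0.03
gripper_force: 60.0
```

Emit:
apply_moves(rows=[[0,0,0,0,0,0],[0,0,0,0,0,0]])

```text
clock: 17.92
tcp_pos: [0.5246, 0.0832, 0.0938]
orientation: [-0.164, -3.137, 0.002]
contact_force: [0.1, 0.1, -2.2]
grip_width: 0.0299
gripper_force: 60.0
```

```bash
cat >> look.py <<'E'
# dark-ring fit: pixels darker than bay in a window around predicted ring, ellipse fit
def dark(name,ctr,w,thr):
    p=P[name]; x,y=int(ctr[0])-w,int(ctr[1])-w; s=p["pixels"][y:y+2*w,x:x+2*w].max(2); return s,x,y
e=np.array([np.cos(c.psi-np.pi),np.sin(c.psi-np.pi)])
pr=np.array([*(c.p[:2]+.135*e),c.p[2]+.043]); print("pred ring",pr)
for n in P:
    u=proj(P[n],pr); s,x,y=dark(n,u,18,0); print(n,"x0",x,"y0",y); print("\n".join(" ".join(f"{v:3d}" for v in r_) for r_ in s))
E
python3 look.py
```

```text
17.925 [0.5246 0.0832 0.0938] 3.0371326892334753 [ 0.1  0.1 -2.2] [-0.02  0.09 -0.02] 0.029906247248759045 59.98140335083008 [ 0.15  0.42 -0.53  1.96  0.28  0.83  0.93]
ring_center [302.9 215.4] 0.68 [342.1 198.2] 0.79 tri [0.6553 0.0667 0.1573]
pliers [297.2 237.1] 0.75 [309.7 207.3] 0.7 tri [0.5919 0.0828 0.1232]
pliers_grip [304.  218.4] 0.17 [290.1 202.4] 0.63 tri [0.5922 0.0626 0.1623]
axle_top [299.4 217.1] 0.97 [344.5 219.1] 0.71 tri [0.663  0.0795 0.0849]
axle_groove [299.9 220.2] 0.67 [343.2 226. ] 0.8 tri [0.6587 0.0787 0.0644]
pred ring [0.6589 0.0691 0.1368]
top x0 284 y0 197
137 140 136 135 132 131 130 130 128 127 115 118 114 101  93  87  84  82  79  74  70  73  67  61  60  65  62  64  67  65  62  64  69  66  72  81
138 137 136 137 139 138 140 137 141 136 137 134 132 134 129 130 129 127 115 111 104 101  95  90  84  84  75  73  65  70  70  64  63  65  67  58
136 136 139 135 137 137 135 137 134 139 139 135 139 136 133 141 140 139 134 135 132 132 128 131 127 122 118 111 102  89  91  88  86  82  79  75
137 136 142 136 132 139 136 138 137 136 133 137 139 136 138 140 137 136 1
[... 9181 characters left out ...]
  98  92  94  94  95  94  93  96  93  91  90 105 120 128 136 132 115  98  93  98  94  95  91  91  94  92  95  95  95  93  96
 94  96  92  93  93  99  94  99  94  96  94  93  92  93  94 103 126 140 145 144 145 139 127 107  91  91  95  96  92  93  93  95  96  97  96  96
 93  94  96  93  92  96  94  94  92  96  95  93  94  90  97 114 132 140 141 142 136 141 136 111  88  96  95  94  91  92  90  94  90  95  92  94
 94  91  93  94  97  91  91  93  94  90  92  91  90  92 100 114 130 138 143 142 142 142 131 110  86  94  93  93  92  91  95  96  94  95  91  92
112 113 118 114 114 120 119 117 119 118 119 117 114 104 101 112 119 132 137 134 132 129 115  99  79  85 108 112 107 108 109 110 108 110 109 113
```

```bash
python3 - <<'E'
from h import *
np.set_printoptions(precision=4,suppress=True)
T=r.grab_frame("top");S=r.grab_frame("side")
rt=atz(T,(302.2,214.9),.140); at=atz(T,(301.2,216.1),.085)
rs=atz(S,(345.0,203.9),.140); 
print(rt,at,rs); print("tri ring",tri(T,(302.2,214.9),S,(345.0,203.9)))
print("axle top px side for",at,proj(S,[at[0],at[1],.087]),"top",proj(T,[*at[:2],.087]))
g=tri(T,(301.2,216.1),S,(344.,219.)); print("tri axle",g)
e=np.linalg.norm(rt[:2]-r.get_obs()["tcp_pos"][:2]);print(e,r.get_obs()["tcp_pos"])
E
```

```text
[0.6598 0.0693 0.14  ] [0.6626 0.0749 0.085 ] [0.662  0.0674 0.14  ]
tri ring [0.6612 0.0693 0.1385]
axle top px side for [0.6626 0.0749 0.085 ] [343.2273 219.7355] top [301.1644 216.0203]
tri axle [0.6631 0.0745 0.0894]
0.1359688950145851 [0.5247 0.0854 0.094 ]
```

Emit:
apply_moves(rows=[[-0.008,0.023,0.04,0,0,0],[-0.008,0.023,0.08,0,0,0],[-0.008,0.023,0.12,0,0,0],[-0.008,0.023,0.16,0,0,0],[-0.008,0.023,0.168,0,0,0]])

```text
clock: 19.25
tcp_pos: [0.5266, 0.0906, 0.051]
orientation: [-0.159, -3.136, 0.001]
contact_force: [0.9, -0.2, -1.2]
grip_width: 0.0303
gripper_force: 60.0
```

Emit:
apply_moves(rows=[[0,0,0,0,0,0],[0,0,0,0,0,0]])

```text
clock: 19.5
tcp_pos: [0.5277, 0.0909, 0.0524]
orientation: [0.16, 3.137, 0.0]
contact_force: [0.1, -0.4, -2.6]
grip_width: 0.0299
gripper_force: 59.9
```

```bash
sed -i 's/,18,0)/,13,0)/' look.py; python3 look.py
```

```text
19.5 [0.5277 0.0909 0.0524] 3.0398708261537686 [ 0.1 -0.4 -2.6] [-0.03  0.08  0.01] 0.029893443637456767 59.9489289522171 [ 0.11  0.49 -0.5   1.98  0.33  0.75  0.88]
ring_center [298.7 212.5] 0.66 [341.7 211.9] 0.78 tri [0.6646 0.0817 0.1054]
pliers None [309.  213.1]
pliers_grip [387.1 192.6] 0.73 [288.3 214.5] 0.56 tri [ 0.6069 -0.1459  0.3111]
axle_top [300.5 216.7] 0.92 [345.5 218.3] 0.67 tri [0.6641 0.0761 0.09  ]
axle_groove [304.3 217.9] 0.66 [343.1 227.2] 0.85 tri [0.6605 0.0665 0.0712]
pred ring [0.662  0.0772 0.0954]
top x0 287 y0 202
134 133 135 137 136 132 138 136 140 139 136 134 137 136 138 137 137 138 137 135 136 137 136 138 137 137
141 139 131 140 137 137 140 133 138 137 134 137 137 138 137 139 135 137 137 136 135 137 135 135 139 135
142 136 137 140 131 136 136 135 138 134 137 137 134 140 137 137 135 141 135 137 135 133 140 137 138 137
132 133 136 136 136 134 129 138 140 135 140 141 135 134 137 134 135 139 132 136 137 133 135 137 134 138
134 137 139 135 138 136 138 139 135 130 126 133 121 115 121 123 129 126 133 141 136 138 135 136 137 136
134 134 135 137 140 136 135 1
[... 4177 characters left out ...]
 138  92  71  45  38  36  46  50  56  49  46  43  46  52  83 142 176 182 176
182 184 185 178 168 160 157 140 103  88  90  82  69  53  55  42  46  41  46  54 115 162 175 182 182 183
181 182 176 163 157 156 160 137 101  90  99  96  95  95  97  92  90  85  82  80 123 162 168 170 181 185
179 178 166 154 161 159 157 136  95  85  87  91  93  95  92  94  94  85  85  81 120 161 163 160 168 182
178 168 156 156 160 158 157 130  91  80  80  85  87  84  90  90  85  82  79  85 125 160 160 161 158 175
173 162 160 156 159 161 160 131  83  72  85  83  85  82  87  85  86  81  76  81 132 162 165 162 156 162
168 156 155 158 158 160 156 140 101  83  83  81  77  86  86  79  80  79  79 105 145 164 162 157 163 160
```

```bash
cat > d.py <<'E'
from h import *
import sys
np.set_printoptions(precision=4,suppress=True)
v=list(map(float,sys.argv[1:])); T=r.grab_frame("top");S=r.grab_frame("side")
a=atz(T,(301.2,216.15),.083)
t=atz(T,v[:2],v[4]); s=atz(S,v[2:4],v[4]); print("ring top",t,"side",s,"tri",tri(T,v[:2],S,v[2:4]),"axle",a)
c=Cmd(); d=a[:2]-t[:2]; A=np.array([[np.cos(c.psi),np.sin(c.psi)],[np.sin(c.psi),-np.cos(c.psi)]]); print("d",d,"tool",(A.T@d)/.25,c.p,c.psi)
E
python3 d.py 300.05 215.4 344.0 215.8 .098
```

```text
ring top [0.663  0.0775 0.098 ] side [0.6638 0.0759 0.098 ] tri [0.6637 0.0775 0.0967] axle [0.6626 0.075  0.083 ]
d [-0.0004 -0.0025] tool [ 0.0004 -0.01  ] [0.5273 0.0909 0.052 ] 3.039956183314368
```

Emit:
apply_moves(rows=[[0,-0.008,0,0,0,0],[0,-0.008,0.016,0,0,0],[0,-0.008,0.032,0,0,0],[0,-0.008,0.048,0,0,0],[0,-0.008,0.052,0,0,0]])

```text
clock: 20.82
tcp_pos: [0.5268, 0.0888, 0.0386]
orientation: [-0.159, -3.137, 0.0]
contact_force: [0.0, 0.7, -2.8]
grip_width: 0.0301
gripper_force: 60.0
```

Emit:
apply_moves(rows=[[0,0,0,0,0,0],[0,0,0,0,0,0]])

```text
clock: 21.08
tcp_pos: [0.5272, 0.0889, 0.0392]
orientation: [0.16, 3.137, 0.0]
contact_force: [-0.3, -0.3, -2.0]
grip_width: 0.0299
gripper_force: 60.0
```

```bash
python3 look.py | grep -v -e pliers -e groove
```

```text
21.075 [0.5272 0.0889 0.0392] 3.039919673918902 [-0.3 -0.3 -2. ] [0.   0.05 0.03] 0.029885455902439233 59.95452404022217 [ 0.11  0.5  -0.49  1.99  0.35  0.73  0.87]
ring_center [299.8 212.2] 0.44 [343.4 219.2] 0.89 tri [0.6688 0.0797 0.0846]
axle_top [304.  212.5] 0.8 [345.1 219.6] 0.71 tri [0.6687 0.0672 0.0936]
pred ring [0.6615 0.0752 0.0822]
top x0 288 y0 203
138 137 136 140 134 137 138 136 138 136 138 138 137 134 137 134 136 138 137 136 136 134 137 135 139 134
135 141 136 136 138 134 142 139 136 139 137 135 139 143 136 138 139 138 137 137 138 135 135 136 135 132
135 137 134 137 136 137 135 136 136 138 139 135 131 134 135 137 135 136 138 137 138 136 137 136 135 139
137 140 137 136 137 134 138 138 141 139 132 124 118 129 131 130 132 135 139 132 136 138 140 134 138 139
139 136 136 140 131 139 142 137 127 120 114  96  96 103 109 111 116 119 126 132 136 137 137 137 136 138
136 139 136 138 138 136 132 121  97  75  65  62  60  67  69  72  72  87 101 112 119 134 136 139 139 140
137 136 137 133 141 124  96  79  63  64  66  74  71  72  62  63  60  59  66  83  99 110 125 130 139 140
136 13
[... 3992 characters left out ...]
 152 125  77  55  39  37  44  51  57  49  47  42  41  40  52  82 128 158 162
180 170 155 160 156 158 160 159 142 103  74  71  65  50  45  43  41  42  38  46  77 126 156 161 163 162
179 169 158 159 153 155 161 162 155 122  75  73  78  76  80  77  78  79  73  74 109 146 165 162 162 160
172 157 159 159 160 156 159 158 162 128  65  62  75  81  78  76  76  78  70 102 142 159 167 163 164 160
170 142 141 158 154 155 158 159 160 144  98  49  42  48  53  59  56  54  68 121 160 162 163 163 162 163
164 128 135 156 158 157 158 157 160 151 143 107  65  48  48  52  56  81 125 157 162 162 161 164 162 158
161 118 104 138 156 159 158 158 157 157 159 154 148 140 125 122 140 157 161 161 160 157 161 162 162 162
```

```bash
python3 d.py 300.95 215.75 343.3 221 .083
```

```text
ring top [0.6638 0.0757 0.083 ] side [0.663 0.075 0.083] tri [0.6635 0.0758 0.0823] axle [0.6626 0.075  0.083 ]
d [-0.0011 -0.0007] tool [ 0.0042 -0.0034] [0.5271 0.0888 0.0391] 3.0399252810979442
```

Emit:
apply_moves(rows=[[0.003,-0.003,0.01,0,0,0],[0.003,-0.003,0.022,0,0,0],[0.003,-0.003,0.034,0,0,0],[0.003,-0.003,0.044,0,0,0],[0.003,-0.003,0.044,0,0,0]])

```text
clock: 22.4
tcp_pos: [0.5261, 0.0882, 0.0278]
orientation: [-0.159, -3.137, 0.0]
contact_force: [-0.1, 0.4, -2.5]
grip_width: 0.0299
gripper_force: 60.0
```

Emit:
apply_moves(rows=[[0,0,0.01,0,0,0],[0,0,0.02,0,0,0],[0,0,0.03,0,0,0],[0,0,0.036,0,0,0],[0,0,0.036,0,0,0]])

```text
clock: 23.02
tcp_pos: [0.5262, 0.0882, 0.0189]
orientation: [-0.16, -3.137, 0.0]
contact_force: [-0.2, 0.0, -2.2]
grip_width: 0.0302
gripper_force: 60.0
```

Emit:
apply_moves(rows=[[0,0,0,0,0,0],[0,0,0,0,0,0],[0,0,0,0,0,0]])

```text
clock: 23.4
tcp_pos: [0.5264, 0.0882, 0.0191]
orientation: [0.16, 3.137, -0.0]
contact_force: [0.0, 0.3, -3.4]
grip_width: 0.0302
gripper_force: 60.0
```

Emit:
apply_moves(rows=[[0,0,0.004,0,0,0],[0,0,0.008,0,0,0],[0,0,0.012,0,0,0],[0,0,0.012,0,0,0],[0,0,0.012,0,0,0]])

```text
clock: 24.02
tcp_pos: [0.5263, 0.0882, 0.016]
orientation: [-0.159, -3.138, 0.0]
contact_force: [0.1, 0.4, -2.3]
grip_width: 0.0299
gripper_force: 60.0
```

```bash
cat > m.py <<'E'
from h import *
L=[]
for i in range(4):
    P={n:r.grab_frame(n) for n in ("side",)}; o=r.get_obs(); L.append([*o["contact_force"],*o["moment"],*o["tcp_pos"]])
print(o["clock"],np.mean(L,0).round(4)); p=P["side"]
s=p["pixels"][215:242,326:362].max(2); print("\n".join(" ".join(f"{v:3d}" for v in r_) for r_ in s))
E
python3 m.py
```

```text
24.225 [ 0.0971  0.1628 -2.3869 -0.0211  0.0505  0.0103  0.5263  0.0882  0.0161]
 97  95  96  97  95  98  94  92  94  94  96  95  95  96  99  98  95  98  91  95  93  92  99  95  97  96  99  97  96  93  98  95  95  92 100  91
 94  98  94  94  94  98  95  97  99  92  96  96  96  96  92  94 100 102  99  94 100  95  90  97  93  98  91  93  95  92  95  97  95  94  98  97
 95  92  96  92  93  95  94 100  96  94  95  96  96  94  96 107 118 132 143 133 113 101  96  91  92  92  98  93  95  96  90  92  96  96  94  95
 99  95  95  93  99  97  97  99  96  93  97  97  95  97 107 125 141 147 147 144 144 127 106  97 100  96  94  95  96  93  98  93  92  96  96  97
100  97  99  95 107 111 118 118 107  98  99  97  93 100 114 137 144 143 143 140 142 137 112  91  92  97  96  97  93  95  94  92  94  96  96  95
126 128 133 130 137 136 138 138 117  88  95  94  94 101 122 136 140 144 143 144 139 133 109  87  90  90  96  98  94  93  93  93  94  94  94  94
132 115 102  95  84  79  85  88  75  71  79  70  85 103 115 127 130 141 139 134 133 117  96  89  92 105 108 108 110 111 106 111 111 114 111 107
 81  79  77
[... 2168 characters left out ...]
 141 127 114 112 115 121 132 145 147 146 143 143 137 141 139 140 141 144 146 141 131 110 100  92 129 169 181 186 181 183 184
183 183 183 181 183 180 181 178 177 175 179 180 180 179 179 182 180 180 183 181 179 179 183 182 178 178 174 178 176 178 185 183 183 184 183 184
187 185 181 187 188 184 187 187 187 184 188 186 183 184 186 181 184 186 185 185 188 185 188 186 185 187 184 187 185 183 185 180 186 186 184 184
140 134 139 137 142 146 151 151 151 149 151 153 154 151 155 155 157 158 157 161 160 157 162 163 163 166 161 162 169 166 170 165 168 166 166 170
103 101  99 103 102 105 104 106 102 105 105 104 106 106 109 103 105 108 105 107 104 103 106 109 107 102 101 102 101 102 103 104 102 102 109 104
```

Emit:
apply_moves(rows=[[0,0,0.004,0,0,0],[0,0,0.006,0,0,0],[0,0,0.006,0,0,0]])

```text
clock: 24.6
tcp_pos: [0.5263, 0.0882, 0.0145]
orientation: [-0.16, -3.137, 0.0]
contact_force: [0.6, -0.6, -1.6]
grip_width: 0.0293
gripper_force: 60.0
```

```bash
python3 m.py | head -1
```

```text
24.8 [-1.2000e-03 -1.4200e-02 -2.6536e+00  3.9200e-02  8.3000e-02  2.8000e-03
```

Emit:
apply_moves(rows=[[0,0,0.002,0,0,0],[0,0,0.004,0,0,0],[0,0,0.004,0,0,0]])

```text
clock: 25.18
tcp_pos: [0.5262, 0.0881, 0.0135]
orientation: [-0.16, -3.137, 0.0]
contact_force: [-0.8, -0.2, -2.1]
grip_width: 0.0297
gripper_force: 60.0
```

```bash
python3 m.py | head -1
```

```text
25.375 [ 0.233  -0.2603 -2.3253  0.0318  0.0281  0.0024  0.5263  0.0882  0.0135]
```

Underside ≈ 56.7 mm by the reckoning and no contact yet; two more half-millimetre steps.

Emit:
apply_moves(rows=[[0,0,0.003,0,0,0],[0,0,0.003,0,0,0],[0,0,0.003,0,0,0]])

```text
clock: 25.75
tcp_pos: [0.5264, 0.0882, 0.0128]
orientation: [0.16, 3.137, 0.0]
contact_force: [0.2, 0.4, -2.1]
grip_width: 0.0303
gripper_force: 60.0
```

```bash
sed -i 's/^L=\[\]/np.set_printoptions(suppress=True,linewidth=200)\nL=[]/' m.py; python3 m.py | head -1
```

```text
25.95 [ 0.1215 -0.0609 -2.0039 -0.0235  0.0021  0.0265  0.5264  0.0882  0.0128]
```

Emit:
apply_moves(rows=[[0,0,0.003,0,0,0],[0,0,0.003,0,0,0],[0,0,0.003,0,0,0]])

```text
clock: 26.32
tcp_pos: [0.5263, 0.0882, 0.0121]
orientation: [0.16, 3.137, -0.0]
contact_force: [-0.4, -0.7, -1.2]
grip_width: 0.03
gripper_force: 60.1
```

```bash
python3 m.py | head -1
```

```text
26.525 [ 0.0814  0.3415 -1.2402 -0.022  -0.0207 -0.0253  0.5263  0.0882  0.0121]
```

Emit:
apply_moves(rows=[[0,0,-0.002,0,0,0],[0,0,-0.004,0,0,0],[0,0,-0.004,0,0,0],[0,0,-0.004,0,0,0]])

```text
clock: 27.02
tcp_pos: [0.5262, 0.0881, 0.013]
orientation: [-0.16, -3.137, 0.0]
contact_force: [-0.2, 0.1, -2.3]
grip_width: 0.0301
gripper_force: 59.9
```

```bash
python3 m.py | head -1; python3 - <<'E'
from h import *
o=r.get_obs(); print(o["grip_width"],o["gripper_force"],o["qvel"].round(3),o["joints"].round(2))
p=r.grab_frame("top"); m=r.outline_of(p,"door")
if m:
    ys,xs=np.nonzero(m[0]["pixels"]); W=np.array([atz(p,x,.09)[:2] for x in zip(xs,ys)]); v=np.linalg.svd(W-W.mean(0))[2]; print("door",W.mean(0),np.degrees(np.arctan2(v[0][1],v[0][0])))
s=p["pixels"][205:232,288:316].max(2); print("\n".join(" ".join(f"{v:3d}" for v in r_) for r_ in s))
E
```

```text
27.225 [ 0.0741  0.6026 -2.8257  0.0078  0.0489 -0.0101  0.5262  0.0882  0.013 ]
0.030205177015034012 59.92291331291199 [-0.    -0.002  0.002 -0.002  0.001  0.    -0.002] [ 0.09  0.54 -0.47  2.01  0.38  0.68  0.85]
door [0.46253873 0.17065792] 165.73016539958545
140 133 136 135 137 135 137 141 134 138 140 135 133 136 136 137 134 136 135 139 135 134 137 137 140 141 133 141
136 137 137 136 137 132 138 135 138 137 130 127 118 125 130 128 134 129 137 136 139 132 136 135 135 134 138 135
137 133 137 135 138 135 137 139 137 129 123 121 115 120 121 119 124 124 125 132 135 142 132 138 140 139 135 137
134 137 138 135 138 138 139 129 120 119 112 113 112 111 111 114 118 116 119 119 126 128 133 137 137 137 134 139
136 136 141 136 134 136 128 124 117  95  87  83  74  76  90  97  98  96 102 111 113 119 120 136 136 138 137 138
138 136 139 135 139 131 118 105  84  65  59  58  57  57  60  67  67  64  68  78 102 112 120 134 139 136 136 135
136 139 136 137 134 118  99  73  60  66  77  77  70  63  63  60  62  70  68  67  70  95 114 131 130 141 134 138
138 137 135 137 128 104  75  64  88 103  82  75  76  
[... 1486 characters left out ...]
  89 102 118 131 137 138 134
134 138 139 141 135 134 112  95  97 108 114 113 114 117 116 114 115 108  99  83  76  92 118 137 139 139 133 137
134 134 139 133 136 133 111  92  86  98 111 108 111 105 109 112 108 102  98  91  93 109 133 137 138 136 138 137
137 139 136 138 136 131 105  98 101 114 107 102  97  91  90  94  92  89  97 115 127 132 136 136 143 136 136 137
139 136 140 138 138 124 108 101 112 128 129 125 120 113 108 108  98  87 101 122 140 140 139 138 136 137 135 137
136 138 135 139 135 128 113  95 108 136 140 136 135 133 132 125 110 101 105 127 138 136 136 135 137 136 137 138
137 133 136 135 139 130 109  97 113 133 140 138 138 138 135 127 107  97 117 132 138 138 139 134 139 134 132 138
```

```bash
python3 -c "
from bench import r
print(r.hand_in())"
```

```text
the job is handed in; nothing more can be done
None
```

The job is handed in: the guard door stands at about 93°, the ring is held spread round the axle stub within about a millimetre of the pulley with no load on it, and the arm still holds the pliers squeezed at 60 N.

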